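# Set the regulating valve's ring to the red flag and clamp it

### The job

Set the flow for the next meter test: push the valve's black lever post round anticlockwise until the ring's black pointer stands against the red flag on the white scale, coming up to the flag without running past it. Then push the small black clamp lever clockwise as far as it goes, so that the setting is locked. This is all pushing with the fingers: pick nothing up, and leave the meter body, the two nuts and the glass dome where they are.

Things in the scene. Friction and masses are not known exactly. Their poses are not given: they have to be found in the camera images.
- valve: Fixed blue regulating valve with a round dial plate, 210 mm across, top at 72 mm. Origin on the bench, on the vertical axis of the steel ring that turns on the plate (radius 74 mm, 72 to 90 mm high; fixed bonnet over it to 108 mm). x axis along the inlet pipe stub, 15 to 57 mm high, ending 154 mm out. White scale at bearings -38 to 78 degrees, clamp at 115 (anticlockwise from x).
- ring (a joint): Angle of the ring with its lever and pointer, rad: 0 closed, growing as it turns anticlockwise seen from above, stop at 1.75. Lever bearing from the valve's x axis = ring - 2.094, pointer bearing = ring - 0.524. Stiff (about 0.55 N m, i.e. 4 to 5 N at the post) and stays where it is left.
- lever_grip (a point): Centre of the top of the lever's upright black post: 18 mm diameter, 130 mm from the ring's axis, from 94 to 135 mm above the bench. It stands at the end of a flat steel arm 14 mm wide whose top is at 94 mm; keep the fingertips above that arm.
- pointer_tip (a point): Tip of the ring's black pointer, 92 mm from the axis, 76.5 mm high, over the white scale, 90 degrees anticlockwise of the lever.
- flag: Red setting flag clipped to the edge of the dial plate, fixed there: 10 mm wide, 99 to 109 mm from the axis, its top 91.5 mm above the bench. Origin on the ring's axis at the bench, x axis pointing out through the middle of the flag, y anticlockwise, z up.
- flag_mark (a point): The point on the scale just inside the middle of the red flag, 92 mm from the axis, 76.5 mm high: where the pointer tip has to be.
- clamp (a joint): Angle of the clamp lever, rad: near 0 loose, growing as it turns clockwise seen from above, 1.2 at its stop (tight, the ring is then braked). Stiff (about 0.16 N m, rising to 0.25 over the last 0.25 rad) and stays where it is left.
- clamp_pivot (a point): Point on the clamp lever's vertical axis, 118 mm above the bench.
- clamp_tip (a point): Centre of the round end (19 mm ball) of the black clamp lever, 60 mm from its pivot axis, 118 mm above the bench. The arm is a 13 mm round bar rising from 96 mm at the pivot to 118 mm at the ball; its hub is 22 mm across, up to 104 mm high.
- meter: Squat brass meter body, 106 mm diameter, 81 mm high, with pipe ends along its y axis, 190 mm over all, 1.6 kg. Origin at the centre of its underside. Leave alone.
- nut_a: Bronze hexagon coupling nut, 46 mm across flats, 22 mm high, lying flat. Origin at the centre of its underside. Leave alone.
- nut_b: Bronze hexagon coupling nut like nut_a. Leave alone.
- dome: Clouded glass register dome, 90 mm diameter, 43 mm high. Origin at the centre of its underside. Leave alone.

How it is judged:
On the way, in this order (a step that is already met when the one before it is completed fails the run):
1. the pointer stands at rest against the red flag, the clamp still loose (horizontal distance between pointer_tip and flag_mark below 0.005 m and velocity of joint ring between -0.05 and 0.05 rad/s and value of joint clamp below 0.6 rad), for 0.3 s.
2. the clamp lever is pushed home to its stop (value of joint clamp above 1.08 rad), for 0.1 s.
At the end, for the whole second after the job is handed in: The pointer tip is within 5 mm of the flag's middle (within the flag's width), the ring is at rest, the clamp lever is within 0.12 rad of its tight stop (horizontal distance between pointer_tip and flag_mark below 0.005 m and value of joint clamp above 1.08 rad and velocity of joint ring between -0.02 and 0.02 rad/s); the robot touches nothing.
It fails at once if the pointer has run right past the flag (10 mm beyond its middle) (y of pointer_tip in the frame of flag above 0.01 m).
It fails at once if the clamp is tightened (over 0.6 rad) while the pointer is not at the flag (value of joint clamp above 0.6 rad and horizontal distance between pointer_tip and flag_mark above 0.007 m).
It fails at once if a bystander (meter body, nut or dome) is moved more than 12 mm or lifted (distance of any of meter, nut_a, nut_b, dome from where it was at the start of the episode above 0.012 m).
It also fails if it takes over 59 s, if anything falls off the work surface, if the arm or the gripper's body presses on something with over 40 N, if the wrist force passes 120 N, or if a joint passes its speed limit or range.

### The arm

A 6-joint arm with a two-finger parallel gripper is mounted at the origin on the work surface. World frame = base frame: x ahead of the robot, y to its left, z up, the work surface at z = 0. Lengths are in m, angles in rad, forces in N, time in s.
With the tool pointing down it reaches from about 0.4 to 0.825 m from the base axis. Payload 7 kg.
Tool frame: the origin (TCP) lies between the finger pads; the fingertips stand 25 mm ahead of it and the grasp point (between the pads) lies 6 mm ahead of it (arm.tip_extent is the z of the fingertips in the tool frame, in m); z points along the fingers, x is the direction in which the jaws open and shut, and the axes are right-handed (so a half turn about z gives the same grasp; the last joint's range is limited). The gripper opens to 88 mm and grips with 3 to 60 N. Pads are 19 mm wide; open, the fingers measure 130 mm over their backs; the gripper's body (78 mm by 193 mm) begins 47 mm behind the grasp point.
Start: joints at [1.589, 0.359, 0.012, 0, -1.224, -0.288], TCP at [0.18, 0.651, 0.252] pointing down, gripper open.
Joint ranges: [-3.07, 3.07], [-1.43, 2.12], [-1.02, 1.25], [-3.03, 1.67], [-3.05, -0], [-3.03, 3.03]. Speed limits (rad/s): [2.39, 2.39, 3.01, 3.14, 3.14, 3.14].

### API

Orientations are given as [roll, pitch, yaw] about the fixed x, y, z axes, in that order (R = Rz(yaw) Ry(pitch) Rx(roll)).
In Python, from station import monitor, grab_frame, job_done, arm gives the robot as it stands.
- The arm moves only by the shell command python3 -m jog 'ROWS' [FORCE]. ROWS is JSON, a list that holds one entry, the list of rows, each a list of 7 numbers: the shift along the world's x, y, z in m, then the turn, a rotation vector about the world's x, y, z in rad, then the opening, from 0 (shut) to 1 (fully open). In form: [[[dx, dy, dz, ax, ay, az, claw], ...]]. A call has 1 to 20 rows; each row shifts and turns the commanded pose from where the row before left it; what a row does not reach is not made up. A row lasts 1/8 s, in which the tool goes at most 62.5 mm and 10.7 degrees, less where a joint would pass 70% of its speed; a pose out of reach is approached as far as the arm can. A call is refused whole if a number of a shift passes 0.0625 or a number of a turn 0.188, either way. A call with a gripper value outside its range is refused whole. The fingers move at their own pace and stop on an object; FORCE is the grip in N (left out, the last holds). Time passes only in rows, so rows that do not move let the fingers close. It gives the time, the measured TCP pose, the force and the opening at its end, in the units of the state.
- monitor.get_state(): the state, without advancing time (a new reading comes with each control period).
- grab_frame(name): name is "scene" or "top" or "wrist"; returns a dict with "pixels" (384x512x3 uint8, red, green, blue), "K" (3x3 intrinsics, pixels), "view" (4x4, takes a point from world to camera coordinates); the wrist camera has in their place "hand_eye" (4x4, takes a point from camera to tool coordinates, whose origin is the TCP and whose axes are the tool frame's). Camera axes: x right, y down, z forward; pixel columns grow to the right and rows downward; lengths in m; the calibration is good to about 2 mm. A picture is of the moment at which its call begins: read the wrist's pose just before it. There is no depth.
- job_done(): hands the job in, once; it reports no verdict.
The state is a dict: "t": time; "q": joint angles; "qd": joint speeds; "joint_efforts": joint torques, N m; "eef_pos": TCP position; "ee_rot": TCP orientation; "force": force on the tool from outside, world axes, zero at the start; "moment": the same for the moment, N m; "width": finger opening in m.
Only numpy, scipy, OpenCV 4.12 (cv2) and the standard library are available. Lean on these libraries where they do the work, as an engineer would, in place of code of your own. Each camera call takes 0.05 s, during which the arm holds its last target.

## Working session

There is one attempt and no reset: what is moved stays moved. The work goes in short steps, Python scripts to look and compute and a shell command to move; the robot and the scene stay as the last step left them, time stands still between calls to the robot, and variables do not carry over. Pictures are saved under pics/ and viewed, and the job is handed in when it is done.

```bash
ls; mkdir -p pics; python3 - <<'E'
from station import monitor, grab_frame, arm
import cv2, numpy as np, json
print(monitor.get_state()); print(arm, getattr(arm,'tip_extent',None))
for n in ("scene","top","wrist"):
    f=grab_frame(n); cv2.imwrite(f"pics/{n}0.png",f["pixels"][:,:,::-1])
    print(n,f["K"],f.get("view",f.get("hand_eye")))
E
```

```text
pics
{'t': 0.0, 'q': array([ 1.58912871e+00,  3.59394799e-01,  1.10567046e-02, -3.27042705e-04,
       -1.22408363e+00, -2.88079912e-01]), 'qd': array([-0.00032186,  0.00039506,  0.0011624 , -0.00184111, -0.00149283,
        0.00012158]), 'joint_efforts': array([-9.13362837e-04, -5.82715023e+01,  2.93074107e+01,  6.99759588e+00,
        7.00330449e-03, -1.49781799e-04]), 'eef_pos': array([0.17980341, 0.65015422, 0.25062075]), 'ee_rot': array([-3.14142559e+00, -1.64577399e-03, -1.84065538e+00]), 'force': array([ 0.27864968,  0.1125848 , -0.40837883]), 'moment': array([ 0.00110499, -0.061005  ,  0.03225097]), 'width': 0.08761523822637808}
<Robot object at 0x7f3c045fba10> 0.025
scene [[442.36596195   0.         255.39645214]
 [  0.         442.36596195 187.38349515]
 [  0.           0.           1.        ]] [[-0.48620419  0.8737648  -0.01185599  0.3182693 ]
 [ 0.715557    0.39030886 -0.57934202 -0.35149396]
 [-0.50158116 -0.29016216 -0.81499832  1.41890597]
 [ 0.          0.          0.          1.        ]]
top [[348.77360182   0.         255.46886801]
 [  0.         348.77360182 188.35309661]
 [  0.           0.           1.        ]] [[-0.07512955 -0.99715906 -0.0054184   0.02125366]
 [-0.9733654   0.07451497 -0.2168117   0.58873843]
 [ 0.2165995  -0.01101488 -0.97619841  0.70433666]
 [ 0.          0.          0.          1.        ]]
wrist [[273.91993581   0.         253.99710993]
 [  0.         273.91993581 187.63762477]
 [  0.           0.           1.        ]] [[ 9.99999910e-01 -3.65621366e-04  2.13145888e-04 -9.82299783e-04]
 [ 2.95724872e-04  9.63948844e-01  2.66087463e-01 -7.06590288e-02]
 [-3.02748994e-04 -2.66087376e-01  9.63948866e-01 -1.33422325e-01]
 [ 0.00000000e+00  0.00000000e+00  0.00000000e+00  1.00000000e+00]]
```

View pics/scene0.png

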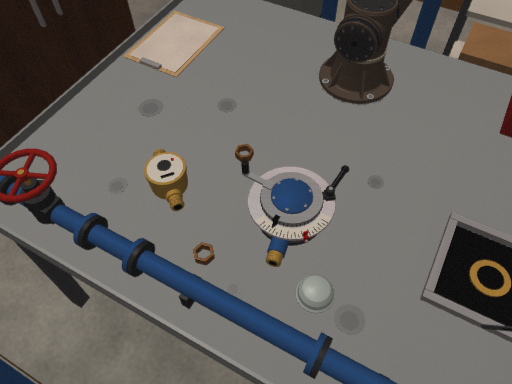

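View pics/top0.png

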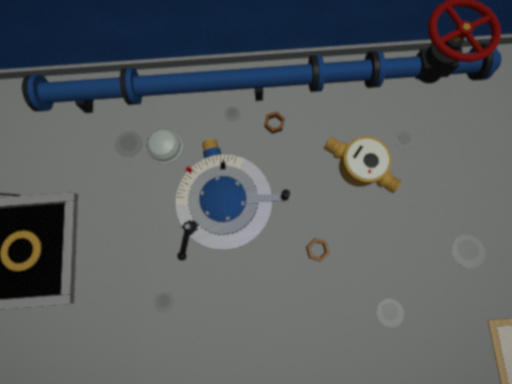

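View pics/wrist0.png

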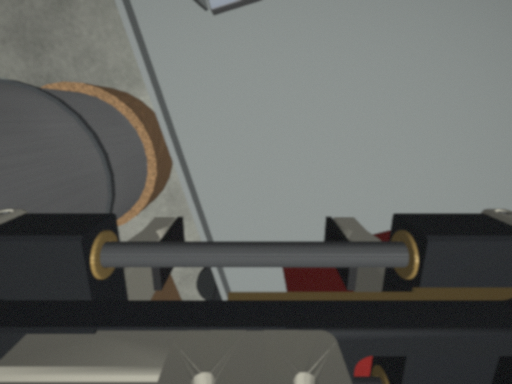

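```bash
cat > h.py <<'E'
import numpy as np, cv2
from station import grab_frame
def ray(f,uv):
    V=f["view"]; R=V[:3,:3]; t=V[:3,3]
    d=R.T@np.linalg.inv(f["K"])@np.array([uv[0],uv[1],1.]); return -R.T@t, d
def onz(f,uv,z):
    c,d=ray(f,uv); return (c+d*(z-c[2])/d[2])
def proj(f,P):
    p=f["view"]@np.append(P,1); p=f["K"]@p[:3]; return p[:2]/p[2]
def crop(f,x0,y0,x1,y1,s,name):
    cv2.imwrite(name,cv2.resize(f["pixels"][y0:y1,x0:x1,::-1],None,fx=s,fy=s,interpolation=cv2.INTER_CUBIC))
E
python3 - <<'E'
from h import *
f=grab_frame("top"); crop(f,150,120,310,270,5,"pics/tc.png")
g=grab_frame("scene"); crop(g,225,130,375,270,5,"pics/sc.png")
E
```

```text
(no output)
```

View pics/tc.png

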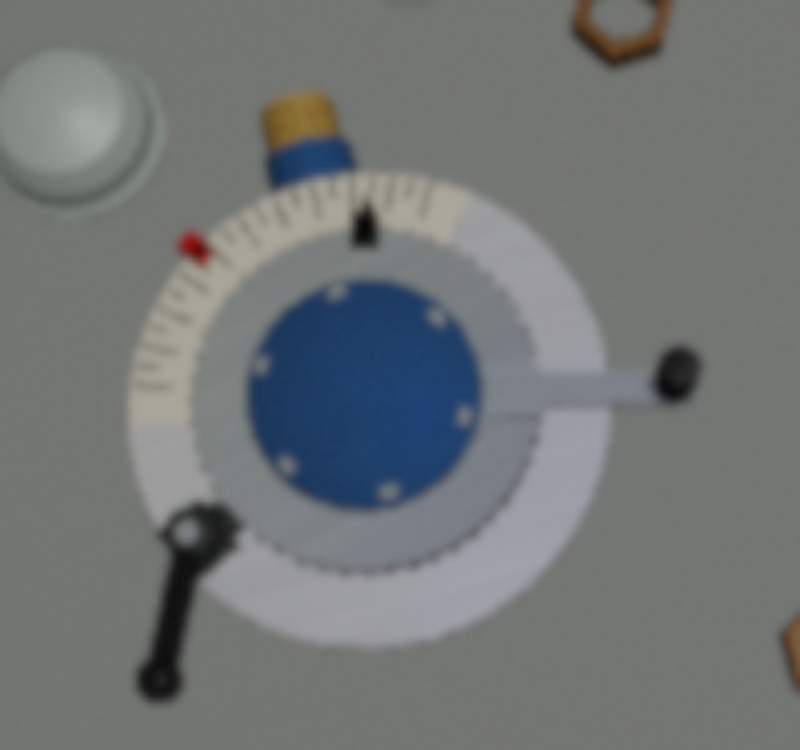

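View pics/sc.png

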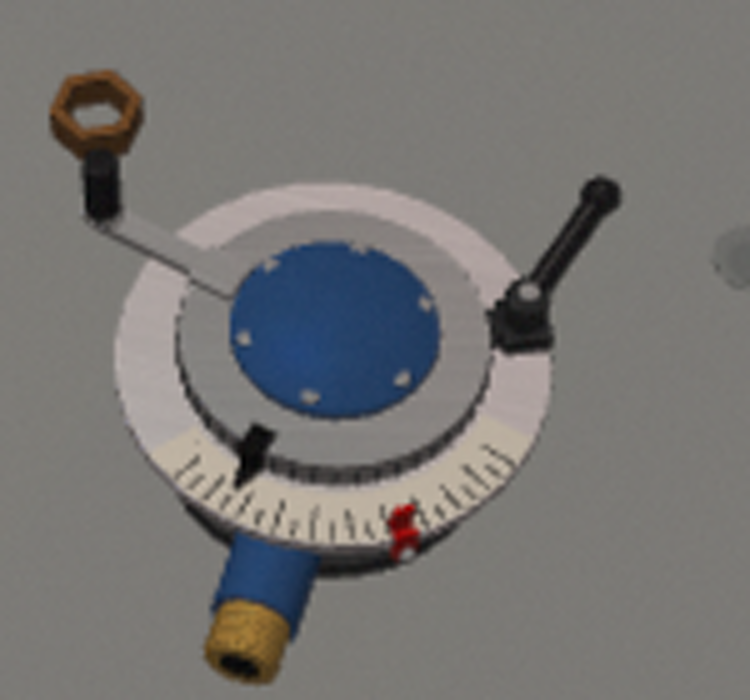

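```bash
cat >> h.py <<'E'
def blob(f,mask,near,r=60,box=None):
    n,l,s,c=cv2.connectedComponentsWithStats(mask.astype(np.uint8))
    k=[i for i in range(1,n) if np.hypot(*(c[i]-near))<r and s[i,4]>5]
    i=max(k,key=lambda i:s[i,4]); return l==i,c[i],s[i,4]
def ell(f,near):
    p=f["pixels"].astype(int); m=(p[...,2]>p[...,0]+40)&(p[...,2]>70)
    b,c,a=blob(f,m,near,20)
    cn=max(cv2.findContours(b.astype(np.uint8),0,1)[0],key=cv2.contourArea)
    return cv2.fitEllipse(cv2.convexHull(cn))
def pol(v,o):
    d=v[:2]-o[:2]; return np.hypot(*d),np.degrees(np.arctan2(d[1],d[0]))
E
python3 - <<'E'
from h import *
f=grab_frame("top"); g=grab_frame("scene")
for n,F,near in (("top",f,(223,199)),("scene",g,(292,196))):
    e=ell(F,near); O=onz(F,e[0],.108); print(n,e,O)
    p=F["pixels"].astype(int); red=(p[...,0]>p[...,1]+60)&(p[...,0]>p[...,2]+60)
    b,c,a=blob(F,red,(189,169) if n=="top" else (305,236),15); ys,xs=np.nonzero(b)
    print("red",c,a,onz(F,c,.085),pol(onz(F,c,.085),O))
    if n=="top": pts=dict(pt=((365/5+150,203/5+120),.0765),post=((680/5+150,369/5+120),.135),ball=((159/5+150,680/5+120),.118),piv=((188/5+150,530/5+120),.106),pipe=((302/5+150,95/5+120),.055))
    else: pts=dict(pt=((240/5+225,485/5+130),.0765),post=((101/5+225,152/5+130),.135),ball=((600/5+225,193/5+130),.118),piv=((529/5+225,293/5+130),.108))
    for k,(uv,z) in pts.items():
        P=onz(F,uv,z); print(k,P.round(4),pol(P,O))
    P=onz(F,pts['ball'][0],.118)-onz(F,pts['piv'][0],pts['piv'][1]); print("clamp arm",np.hypot(*P[:2]),np.degrees(np.arctan2(P[1],P[0])))
E
```

```text
top ((222.54513549804688, 198.52001953125), (44.06258773803711, 45.70118713378906), 66.7705307006836) [0.56278129 0.04651375 0.108     ]
red [188.31578947 168.94736842] 19 [0.63838602 0.11917763 0.085     ] (np.float64(0.10486235878014331), np.float64(43.863709785640005))
pt [0.6542 0.0436 0.0765] (np.float64(0.09142950780915202), np.float64(-1.839099638317199))
post [ 0.5573 -0.0824  0.135 ] (np.float64(0.12898003604679165), np.float64(-92.41976793864934))
ball [0.452  0.1318 0.118 ] (np.float64(0.13980104720940853), np.float64(142.3846025329433))
piv [0.5117 0.1208 0.106 ] (np.float64(0.09015635559510832), np.float64(124.50448294020191))
pipe [0.7151 0.0714 0.055 ] (np.float64(0.154298836660435), np.float64(9.291336175202018))
clamp arm 0.0606804106184145 169.5246295676427
scene ((291.3371276855469, 195.40341186523438), (33.881954193115234, 41.4055061340332), 93.7449722290039) [0.57573486 0.05304959 0.108     ]
red [305.11428571 234.8       ] 35 [0.64218643 0.12186572 0.085     ] (np.float64(0.09566332020485023), np.float64(46.001461834530424))
pt [0.6544 0.0471 0.0765] (np.float64(0.07890929119001713), np.float64(-4.28823493636211))
post [ 0.555  -0.0814  0.135 ] (np.float64(0.13600357964555557), np.float64(-98.74954839608895))
ball [0.4511 0.1336 0.118 ] (np.float64(0.14836037194873167), np.float64(147.12744976783176))
piv [0.5142 0.1255 0.108 ] (np.float64(0.09510463496368553), np.float64(130.34372696138794))
clamp arm 0.06354746794328144 172.73189079513173
```

```bash
python3 -m jog '[[[0.042,-0.044,0,0,0,-0.182,0],[0.042,-0.044,0,0,0,-0.182,0],[0.042,-0.044,0,0,0,-0.182,0],[0.042,-0.044,0,0,0,-0.182,0],[0.042,-0.044,0,0,0,-0.182,0],[0.042,-0.044,0,0,0,-0.182,0],[0.042,-0.044,0,0,0,-0.182,0],[0.042,-0.044,0,0,0,-0.182,0],[0,-0.0475,0,0,0,-0.182,0],[0,-0.0475,0,0,0,-0.182,0],[0,-0.0475,0,0,0,-0.182,0],[0,-0.0475,0,0,0,-0.182,0],[0,-0.0475,0,0,0,-0.182,0],[0,-0.0475,0,0,0,-0.182,0],[0,-0.0475,0,0,0,-0.182,0],[0,-0.0475,0,0,0,-0.182,0],[0,0,0,0,0,0,0]]]' 20
python3 - <<'E'
from h import *
from station import monitor
s=monitor.get_state(); print({k:np.round(s[k],3) for k in s})
f=grab_frame("top");cv2.imwrite("pics/t1.png",f["pixels"][:,:,::-1])
f=grab_frame("wrist");cv2.imwrite("pics/w1.png",f["pixels"][:,:,::-1])
E
```

```text
t: 2.48
eef_pos: [0.5155, -0.084, 0.2516]
ee_rot: [-3.141, 0.0, 1.525]
force: [1.0, 0.5, -0.2]
width: 0.0004
{'t': np.float64(2.475), 'q': array([ 0.215,  0.107, -0.321,  0.   , -1.143, -1.831]), 'qd': array([ 0.05 , -0.001, -0.001, -0.006,  0.003,  0.039]), 'joint_efforts': array([ -1.319, -37.022,  28.314,   6.861,  -0.15 ,  -0.566]), 'eef_pos': array([ 0.515, -0.084,  0.252]), 'ee_rot': array([-3.141,  0.   ,  1.525]), 'force': array([ 1.006,  0.455, -0.177]), 'moment': array([ 0.102, -0.134, -0.001]), 'width': np.float64(0.0)}
```

View pics/t1.png

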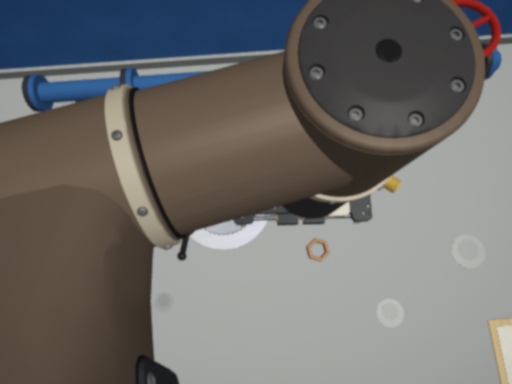

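View pics/w1.png

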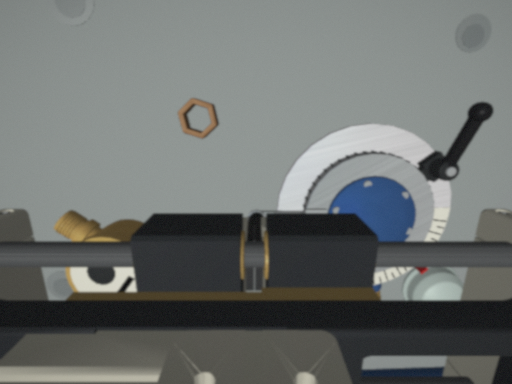

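```bash
python3 -m jog '[[[0,0,-0.041,0,0,0,0],[0,0,-0.041,0,0,0,0],[0,0,-0.041,0,0,0,0],[0,0,0,0,0,0,0]]]' 20
python3 - <<'E'
from h import *
f=grab_frame("scene");crop(f,210,90,370,210,5,"pics/s2.png")
E
```

```text
t: 3.08
eef_pos: [0.514, -0.0807, 0.1262]
ee_rot: [-3.136, 0.001, 1.533]
force: [-0.3, 0.1, 0.4]
width: 0.0005
```

View pics/s2.png

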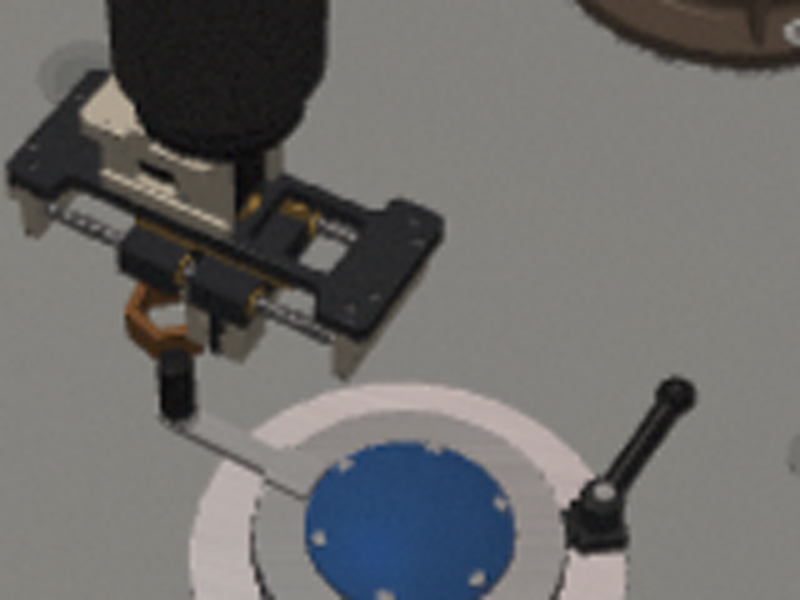

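```bash
python3 - <<'E'
import numpy as np
O=np.array([.563,.0467]); d=.0185
def P(th,d=d):
    a=np.radians(th); return O+.13*np.array([np.cos(a),np.sin(a)])-d*np.array([-np.sin(a),np.cos(a)])
prev=np.array([.514,-.0807])
for th in [-94,-89,-84,-79,-74,-69,-64,-59,-56,-53]:
    p=P(th); print(th,p.round(4),(p-prev).round(4)); prev=p
E
```

```text
-94 [ 0.5355 -0.0817] [ 0.0215 -0.001 ]
-89 [ 0.5468 -0.0836] [ 0.0113 -0.0019]
-84 [ 0.5582 -0.0845] [ 0.0114 -0.0009]
-79 [ 0.5696 -0.0844] [0.0115 0.0001]
-74 [ 0.581  -0.0834] [0.0114 0.0011]
-69 [ 0.5923 -0.0813] [0.0113 0.0021]
-64 [ 0.6034 -0.0783] [0.011 0.003]
-59 [ 0.6141 -0.0743] [0.0107 0.004 ]
-56 [ 0.6204 -0.0714] [0.0063 0.0028]
-53 [ 0.6265 -0.0683] [0.0061 0.0032]
```

```bash
python3 -m jog '[[[0.01,-0.0005,0,0,0,0,0],[0.0115,-0.0005,0,0,0,0,0],[0.0057,-0.001,0,0,0,0.03,0],[0.0057,-0.001,0,0,0,0.04,0],[0.0057,-0.0005,0,0,0,0.045,0],[0.0057,-0.0005,0,0,0,0.045,0],[0,0,0,0,0,0,0]]]' 20
python3 - <<'E'
from h import *
f=grab_frame("scene");crop(f,225,130,375,270,5,"pics/s3.png")
E
```

```text
t: 4.0
eef_pos: [0.5602, -0.0855, 0.1286]
ee_rot: [-3.141, -0.0, 1.691]
force: [-2.5, 2.3, 1.7]
width: 0.0001
```

View pics/s3.png

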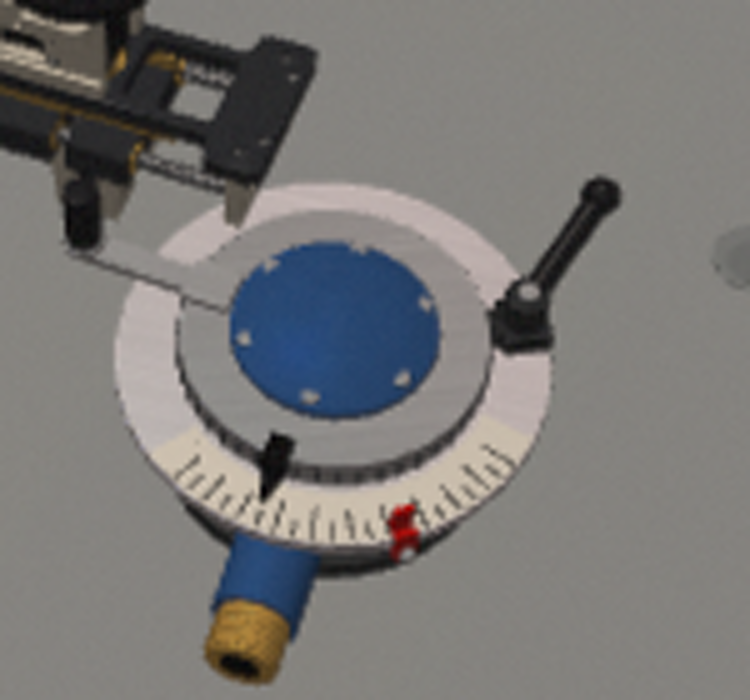

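```bash
python3 -m jog '[[[0.0115,0.0001,0,0,0,0.087,0],[0.0114,0.0011,0,0,0,0.087,0],[0.0113,0.0021,0,0,0,0.087,0],[0.011,0.003,0,0,0,0.087,0],[0.0055,0.002,0,0,0,0.045,0],[0,0,0,0,0,0,0],[0,0,0,0,0,0,0]]]' 20
python3 - <<'E'
from h import *
f=grab_frame("scene");crop(f,225,130,375,270,5,"pics/s4.png")
f=grab_frame("top");crop(f,150,120,310,270,5,"pics/t4.png")
E
```

```text
t: 4.92
eef_pos: [0.6108, -0.0774, 0.1285]
ee_rot: [3.142, 0.0, 2.082]
force: [-1.3, -1.6, -0.5]
width: 0.0004
```

View pics/s4.png

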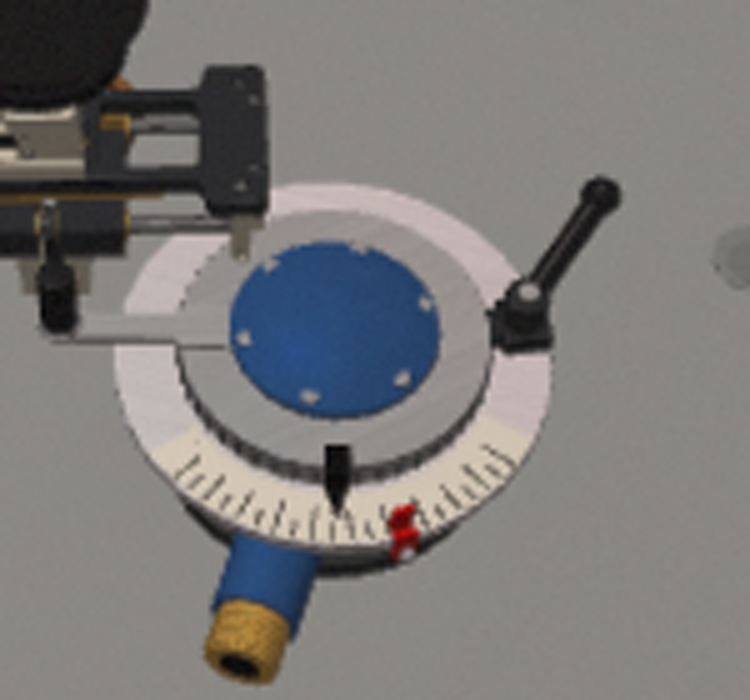

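View pics/t4.png

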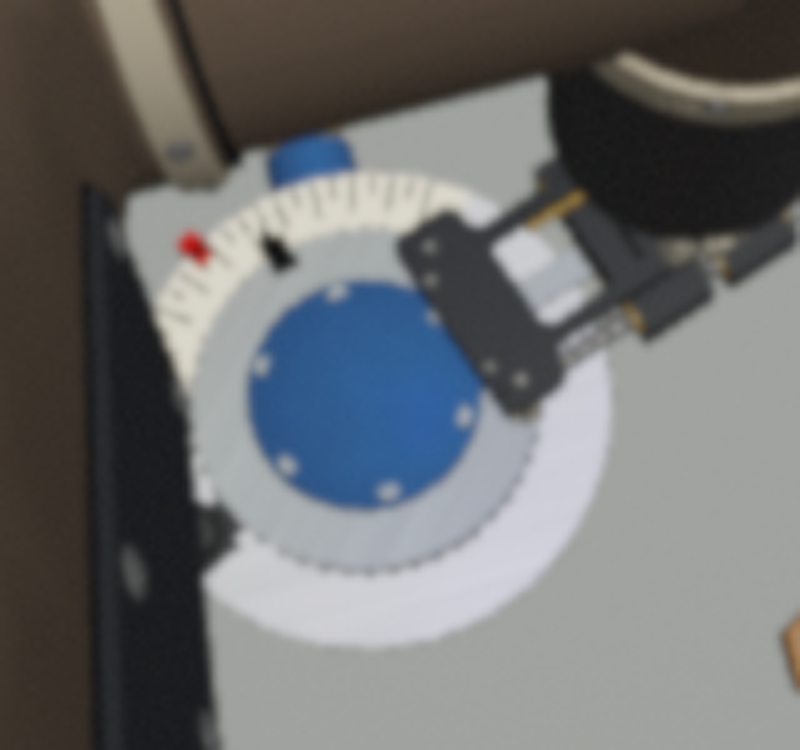

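```bash
python3 - <<'E'
from h import *
f=grab_frame("top"); g=grab_frame("scene")
O=np.array([.563,.0467])
for F,uv,box in ((f,(202.8,166.6),(180,155,215,185)),(g,(292.4,232.6),(285,215,325,250))):
    P=onz(F,uv,.0765); print(pol(P,O))
    p=F["pixels"].astype(int); red=(p[...,0]>p[...,1]+50)&(p[...,0]>p[...,2]+50)
    ys,xs=np.nonzero(red[box[1]:box[3],box[0]:box[2]]); c=(xs.mean()+box[0],ys.mean()+box[1])
    for z in (.08,.085,.0915): print(z,pol(onz(F,c,z),O))
    im=F["pixels"][box[1]:box[3],box[0]:box[2],::-1].copy()
    im=cv2.resize(im,None,fx=16,fy=16,interpolation=cv2.INTER_CUBIC)
    for a,col in ((40,(255,0,0)),(44,(0,255,0)),(48,(255,0,255)),(24,(255,0,0)),(28,(255,0,0))):
        for r in (.092,.099,.109):
            q=proj(F,np.array([O[0]+r*np.cos(np.radians(a)),O[1]+r*np.sin(np.radians(a)),.0765 if r<.1 else .0915]))
            cv2.circle(im,(int((q[0]+.5-box[0])*16),int((q[1]+.5-box[1])*16)),3,col,-1)
    cv2.imwrite("pics/z_%d.png"%box[0],im)
E
```

```text
(np.float64(0.09108963236505231), np.float64(27.469906435926514))
0.08 (np.float64(0.10613035356139393), np.float64(43.74965659217284))
0.085 (np.float64(0.10442749370826787), np.float64(43.94710811685619))
0.0915 (np.float64(0.10221570101751762), np.float64(44.21362611959896))
(np.float64(0.0950927162498845), np.float64(28.89917044792057))
0.08 (np.float64(0.10773429422507441), np.float64(43.86809780022683))
0.085 (np.float64(0.1102951942762378), np.float64(43.20724807251568))
0.0915 (np.float64(0.11364516111306772), np.float64(42.39281746687501))
```

View pics/z_180.png

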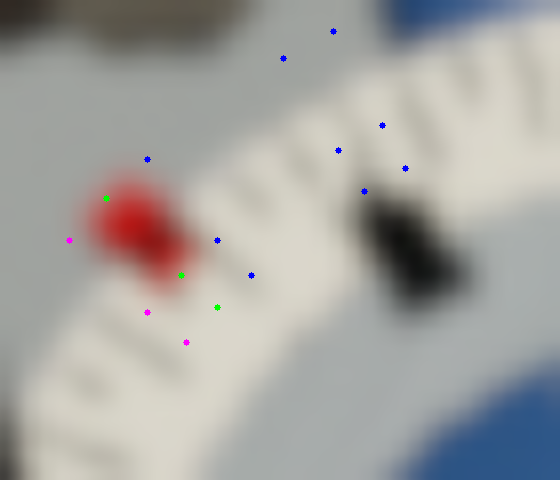

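View pics/z_285.png

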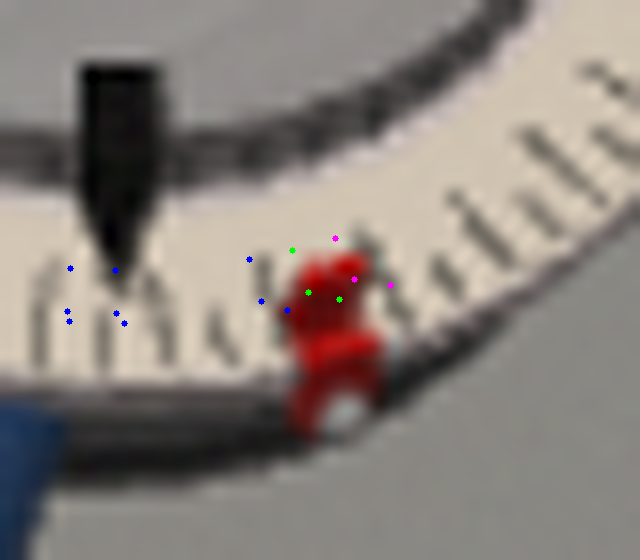

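```bash
python3 -m jog '[[[0.0043,0.0018,0,0,0,0.035,0],[0.0042,0.0019,0,0,0,0.035,0],[0.0041,0.002,0,0,0,0.035,0],[0.0041,0.0022,0,0,0,0.035,0],[0.004,0.0024,0,0,0,0.035,0],[0.0039,0.0024,0,0,0,0.035,0],[0,0,0,0,0,0,0],[0,0,0,0,0,0,0]]]' 20
cat > look.py <<'E'
from h import *
import sys
f=grab_frame("top"); g=grab_frame("scene")
O=np.array([.563,.0467])
for F,box in ((f,(170,145,215,185)),(g,(280,210,330,250))):
    im=F["pixels"][box[1]:box[3],box[0]:box[2],::-1].copy()
    im=cv2.resize(im,None,fx=12,fy=12,interpolation=cv2.INTER_CUBIC)
    for a,col in ((40,(255,0,0)),(44,(0,255,0)),(48,(255,0,255))):
        for r in (.092,):
            q=proj(F,np.array([O[0]+r*np.cos(np.radians(a)),O[1]+r*np.sin(np.radians(a)),.0765]))
            cv2.circle(im,(int((q[0]+.5-box[0])*12),int((q[1]+.5-box[1])*12)),2,col,-1)
    cv2.imwrite("pics/%s_%d.png"%(sys.argv[1],box[0]),im)
E
python3 look.py a
```

```text
t: 6.12
eef_pos: [0.6357, -0.0646, 0.1286]
ee_rot: [3.141, 0.0, 2.293]
force: [-1.0, -3.2, -0.7]
width: 0.0007
```

View pics/a_170.png

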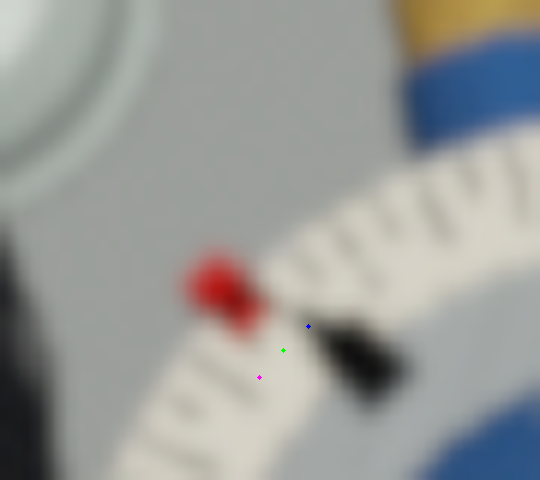

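View pics/a_280.png

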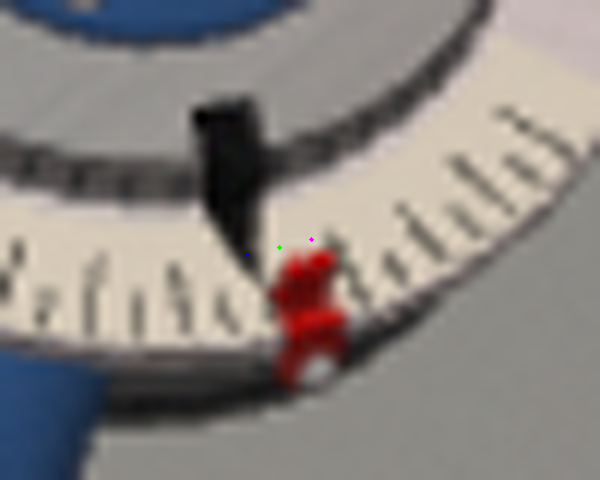

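```bash
cat > meas.py <<'E'
from h import *
f=grab_frame("top"); O=np.array([.563,.0467])
p=f["pixels"].astype(float); x0,y0,x1,y1=182,160,208,182
s=p[y0:y1,x0:x1]; ys,xs=np.mgrid[y0:y1,x0:x1]
w=np.clip(s[...,0]-s[...,1]-20,0,None); w[w<10]=0; c=((w*xs).sum()/w.sum(),(w*ys).sum()/w.sum())
for z in (.08,.0915): print("flag",c,pol(onz(f,c,z),O))
d=np.clip(90-s.max(2),0,None)
# exclude outside dial
for (y,x) in zip(*np.nonzero(d)):
    r,_=pol(onz(f,(x+x0,y+y0),.0765),O)
    if not .06<r<.097: d[y,x]=0
c=((d*xs).sum()/d.sum(),(d*ys).sum()/d.sum())
for z in (.0765,.09): print("ptr",c,pol(onz(f,c,z),O))
E
python3 meas.py
python3 - <<'E'
from h import *
g=grab_frame("scene"); O=np.array([.563,.0467]); box=(280,210,330,250)
im=cv2.resize(g["pixels"][box[1]:box[3],box[0]:box[2],::-1].copy(),None,fx=12,fy=12,interpolation=cv2.INTER_CUBIC)
a=np.radians(44); e=np.array([np.cos(a),np.sin(a)]); t=np.array([-e[1],e[0]])
for r in (.099,.109):
  for h in (-.005,.005):
    for z,col in ((.0915,(0,255,0)),(.072,(255,0,0))):
      q=proj(g,np.append(O+r*e+h*t,z)); cv2.circle(im,(int((q[0]+.5-box[0])*12+3),int((q[1]+.5-box[1])*12+20)),3,col,-1)
cv2.imwrite("pics/b.png",im)
E
```

```text
flag (np.float64(188.29276315789474), np.float64(168.91964285714286)) (np.float64(0.10636158954675513), np.float64(43.67059975354582))
flag (np.float64(188.29276315789474), np.float64(168.91964285714286)) (np.float64(0.1024421481888164), np.float64(44.13180045069805))
ptr (np.float64(199.6086508753862), np.float64(174.6251287332647)) (np.float64(0.08036405983294644), np.float64(38.26704072886508))
ptr (np.float64(199.6086508753862), np.float64(174.6251287332647)) (np.float64(0.07618024288365842), np.float64(38.801462285478884))
```

View pics/b.png

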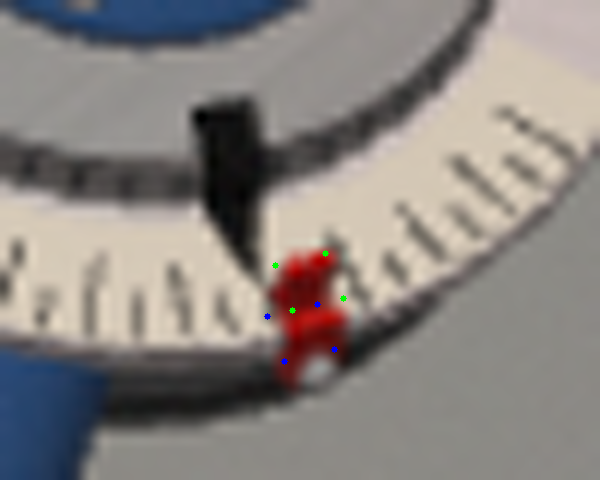

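```bash
python3 -m jog '[[[0.0023,0.0015,0,0,0,0.02,0],[0.0022,0.0015,0,0,0,0.02,0],[0.0021,0.0016,0,0,0,0.02,0],[0,0,0,0,0,0,0],[0,0,0,0,0,0,0]]]' 20
python3 look.py c; python3 meas.py
```

```text
t: 6.95
eef_pos: [0.6423, -0.0601, 0.1286]
ee_rot: [-3.142, 0.0, 2.354]
force: [-0.3, -5.8, -0.9]
width: 0.0003
flag (np.float64(188.3181176470588), np.float64(168.93458823529411)) (np.float64(0.10629648221296989), np.float64(43.66366232840856))
flag (np.float64(188.3181176470588), np.float64(168.93458823529411)) (np.float64(0.10237795913152113), np.float64(44.124999087408575))
ptr (np.float64(198.03629417383), np.float64(176.08022922636104)) (np.float64(0.08033329728632427), np.float64(41.604443415349145))
ptr (np.float64(198.03629417383), np.float64(176.08022922636104)) (np.float64(0.07619764463443882), np.float64(42.25685353096182))
```

View pics/c_170.png

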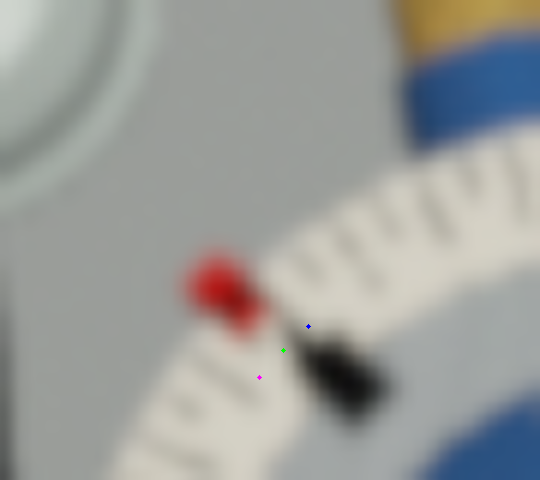

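View pics/c_280.png

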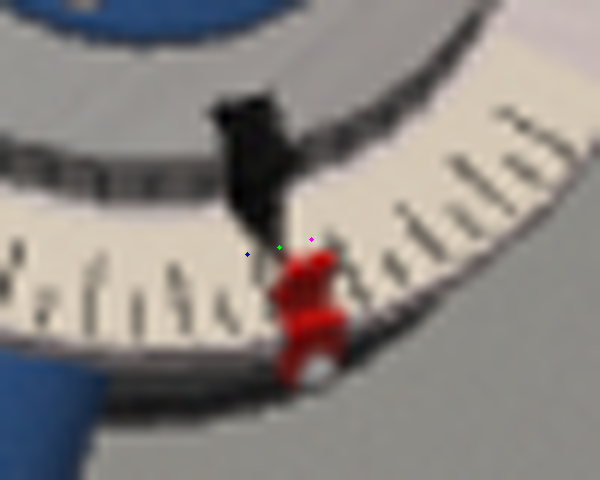

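```bash
python3 -m jog '[[[0.0016,0.0012,0,0,0,0.014,0],[0.0014,0.0012,0,0,0,0.014,0],[0,0,0,0,0,0,0],[0,0,0,0,0,0,0]]]' 20
python3 look.py d; python3 meas.py
```

```text
t: 7.6
eef_pos: [0.6454, -0.0578, 0.1287]
ee_rot: [-3.142, 0.001, 2.382]
force: [0.3, -6.5, -1.3]
width: 0.0006
flag (np.float64(188.32080789102866), np.float64(168.9445749178018)) (np.float64(0.10627621162692477), np.float64(43.67027731169505))
flag (np.float64(188.32080789102866), np.float64(168.9445749178018)) (np.float64(0.10235810349144846), np.float64(44.13184958447973))
ptr (np.float64(197.40307101727447), np.float64(176.80710172744722)) (np.float64(0.08017370889813369), np.float64(43.10696663653933))
ptr (np.float64(197.40307101727447), np.float64(176.80710172744722)) (np.float64(0.07606547771248011), np.float64(43.813077985793484))
```

View pics/d_170.png

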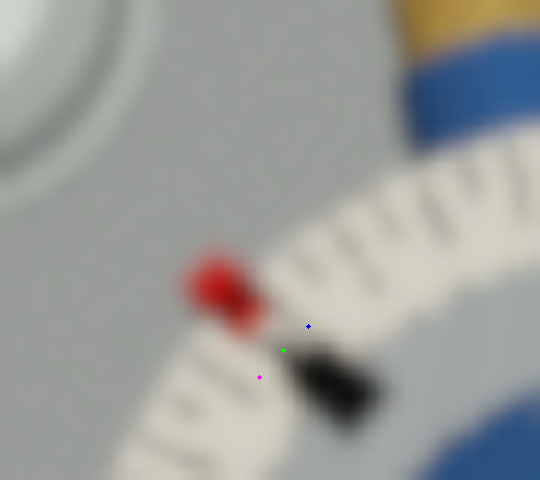

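View pics/d_280.png

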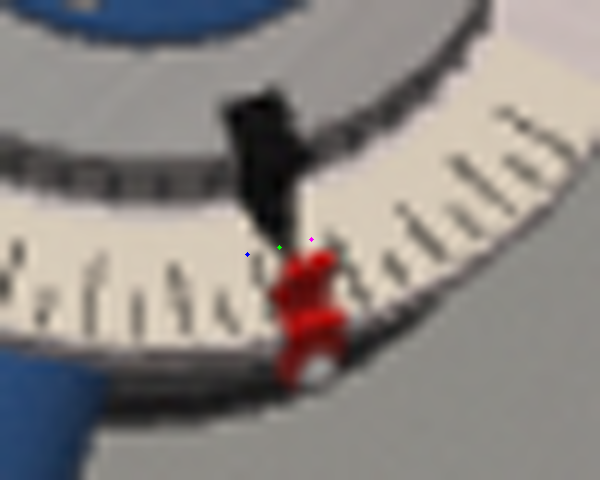

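```bash
python3 -m jog '[[[-0.005,-0.005,0,0,0,0,0],[-0.01,-0.01,0,0,0,0,0],[-0.013,-0.013,0,0,0,0,0],[0,0,0.03,0,0,0,0],[0,0,0.035,0,0,0,0],[-0.034,0.034,0,0,0,0.117,0],[-0.034,0.034,0,0,0,0.117,0],[-0.034,0.034,0,0,0,0.117,0],[-0.034,0.034,0,0,0,0.117,0],[-0.034,0.034,0,0,0,0.117,0],[0,0,0,0,0,0,0],[0,0,0,0,0,0,0]]]' 20
python3 meas.py; python3 - <<'E'
from h import *
f=grab_frame("scene");crop(f,215,120,375,250,5,"pics/s5.png")
f=grab_frame("top");crop(f,150,120,310,270,5,"pics/t5.png")
E
```

```text
t: 9.25
eef_pos: [0.447, 0.0843, 0.194]
ee_rot: [3.141, 0.001, 2.967]
force: [0.0, -0.6, -0.6]
width: 0.0006
flag (np.float64(188.31966351209255), np.float64(168.94532071503681)) (np.float64(0.10627689119733771), np.float64(43.67183358568609))
flag (np.float64(188.31966351209255), np.float64(168.94532071503681)) (np.float64(0.10235879530415523), np.float64(44.133437091224245))
ptr (np.float64(197.42256809338522), np.float64(176.820233463035)) (np.float64(0.0801213736135023), np.float64(43.10142926016102))
ptr (np.float64(197.42256809338522), np.float64(176.820233463035)) (np.float64(0.07601400887222784), np.float64(43.80782574525884))
```

View pics/s5.png

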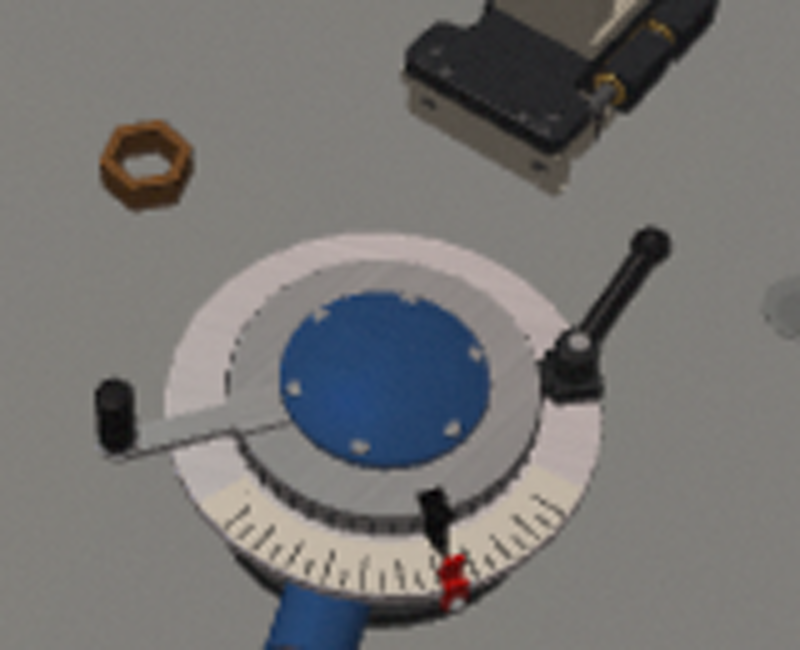

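View pics/t5.png

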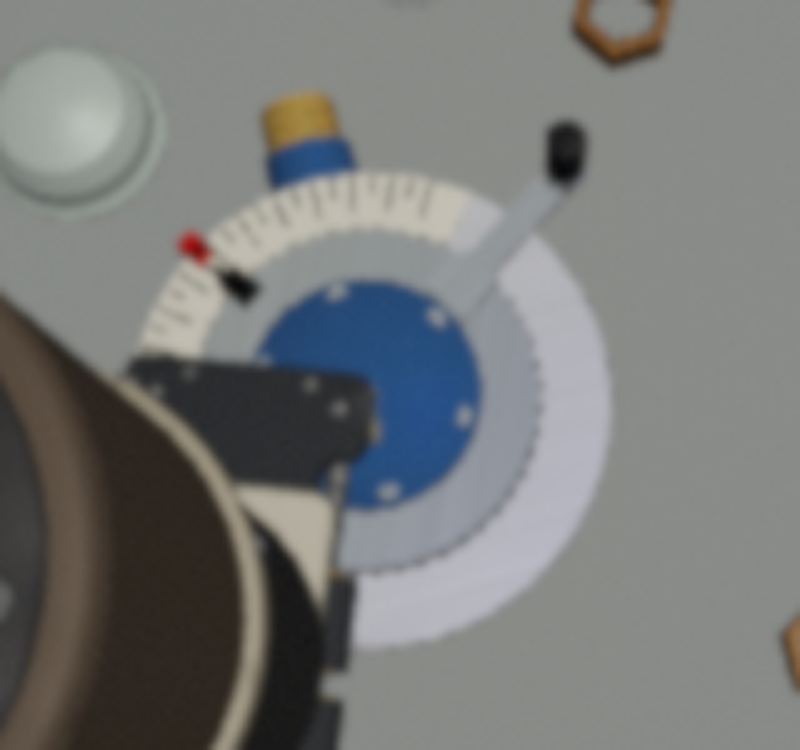

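```bash
python3 - <<'E'
from h import *
f=grab_frame("top");O=np.array([.563,.0467]);print(pol(onz(f,(566.5/5+150,141/5+120),.135),O))
pv=np.array([.5125,.122]); prev=np.array([.447,.0843])
for ph in (170,163,156,149,142,135,128,121,114,107,101,97):
    a=np.radians(ph); p=pv+.056*np.array([np.cos(a),np.sin(a)])-.019*np.array([np.sin(a),-np.cos(a)])
    print(ph,p.round(4),(p-prev).round(4)); prev=p
E
```

```text
(np.float64(0.1305069441157685), np.float64(-44.6032766600077))
170 [0.4541 0.113 ] [0.0071 0.0287]
163 [0.4534 0.1202] [-0.0007  0.0072]
156 [0.4536 0.1274] [0.0002 0.0072]
149 [0.4547 0.1346] [0.0011 0.0071]
142 [0.4567 0.1415] [0.002  0.0069]
135 [0.4595 0.1482] [0.0028 0.0067]
128 [0.4631 0.1544] [0.0036 0.0063]
121 [0.4674 0.1602] [0.0043 0.0058]
114 [0.4724 0.1654] [0.005  0.0052]
107 [0.478 0.17 ] [0.0056 0.0046]
101 [0.4832 0.1733] [0.0052 0.0033]
97 [0.4868 0.1753] [0.0037 0.0019]
```

```bash
python3 -m jog '[[[0,0,-0.033,0,0,0,0],[0,0,-0.033,0,0,0,0],[0.003,0.014,0,0,0,0,0],[0.004,0.0147,0,0,0,0,0],[-0.0007,0.0072,0,0,0,-0.122,0],[0.0002,0.0072,0,0,0,-0.122,0],[0,0,0,0,0,0,0]]]' 20
python3 - <<'E'
from h import *
f=grab_frame("scene");crop(f,215,100,375,230,5,"pics/s6.png")
E
```

```text
t: 10.32
eef_pos: [0.4545, 0.129, 0.1287]
ee_rot: [3.14, 0.001, 2.724]
force: [0.3, -0.3, -0.1]
width: 0.0003
```

View pics/s6.png

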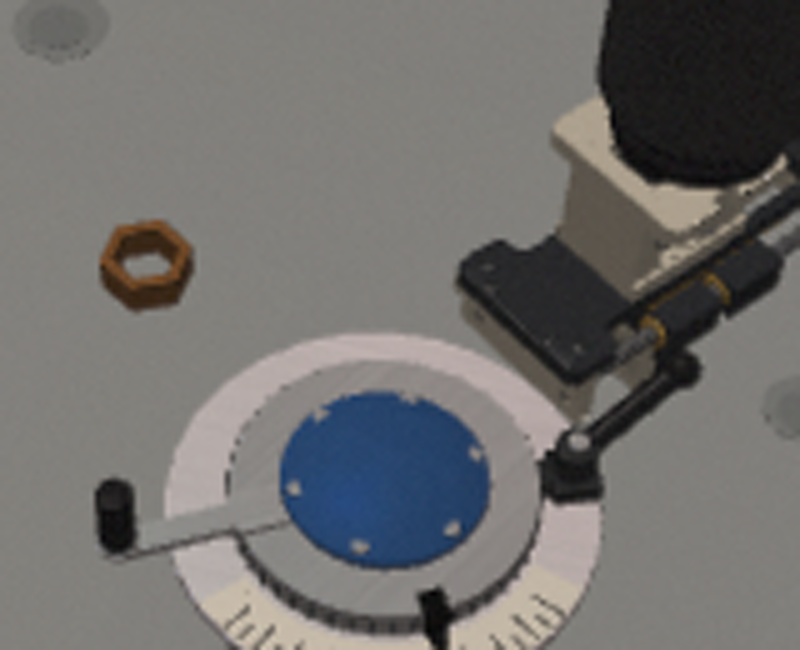

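Contact is made and the clamp lever has turned somewhat; the ball is at about crop (682,367). I'll continue along the arc.

```bash
python3 -m jog '[[[0.0011,0.0071,0,0,0,-0.122,0],[0.002,0.0069,0,0,0,-0.122,0],[0.0028,0.0067,0,0,0,-0.122,0],[0.0036,0.0063,0,0,0,-0.122,0],[0.0043,0.0058,0,0,0,-0.122,0],[0.005,0.0052,0,0,0,-0.122,0],[0,0,0,0,0,0,0]]]' 20
python3 meas.py; python3 - <<'E'
from h import *
f=grab_frame("scene");crop(f,215,120,375,250,5,"pics/s7.png")
E
```

```text
t: 11.25
eef_pos: [0.4728, 0.1661, 0.128]
ee_rot: [3.141, -0.0, 1.994]
force: [0.3, -0.2, 0.3]
width: 0.0004
flag (np.float64(188.30324074074073), np.float64(168.91840277777777)) (np.float64(0.10634648106226756), np.float64(43.661247751641575))
flag (np.float64(188.30324074074073), np.float64(168.91840277777777)) (np.float64(0.10242713894336973), np.float64(44.12230973205195))
ptr (np.float64(197.428762541806), np.float64(176.8)) (np.float64(0.08014351893007275), np.float64(43.07162527223115))
ptr (np.float64(197.428762541806), np.float64(176.8)) (np.float64(0.07603524383430457), np.float64(43.77678588545749))
```

View pics/s7.png

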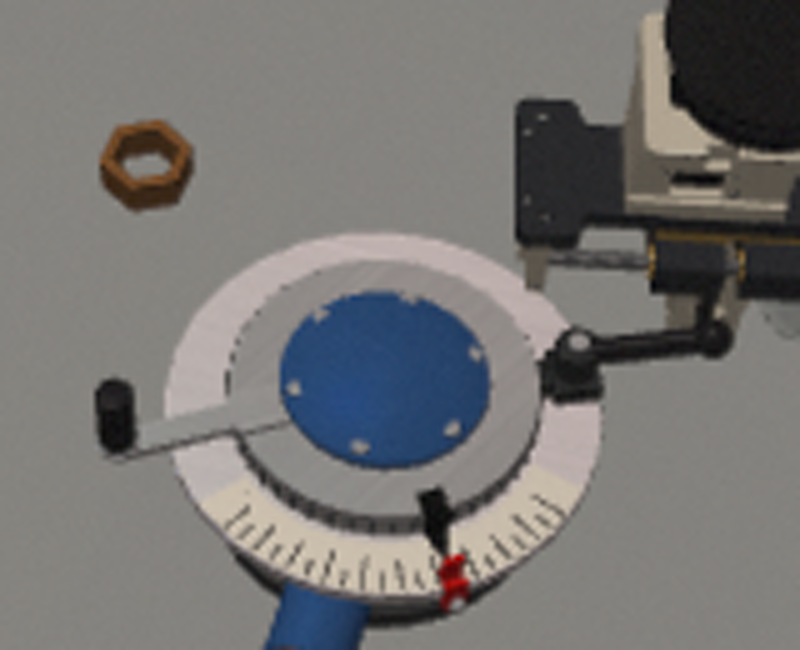

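```bash
python3 -m jog '[[[0.0056,0.0046,0,0,0,-0.122,0],[0.0052,0.0033,0,0,0,-0.105,0],[0,0,0,0,0,0,0]]]' 20
python3 - <<'E'
from h import *
f=grab_frame("scene");crop(f,215,120,375,250,5,"pics/s8.png")
E
```

```text
t: 11.72
eef_pos: [0.4809, 0.1727, 0.1271]
ee_rot: [-3.137, 0.001, 1.765]
force: [-9.6, -0.2, 4.0]
width: 0.0001
```

View pics/s8.png

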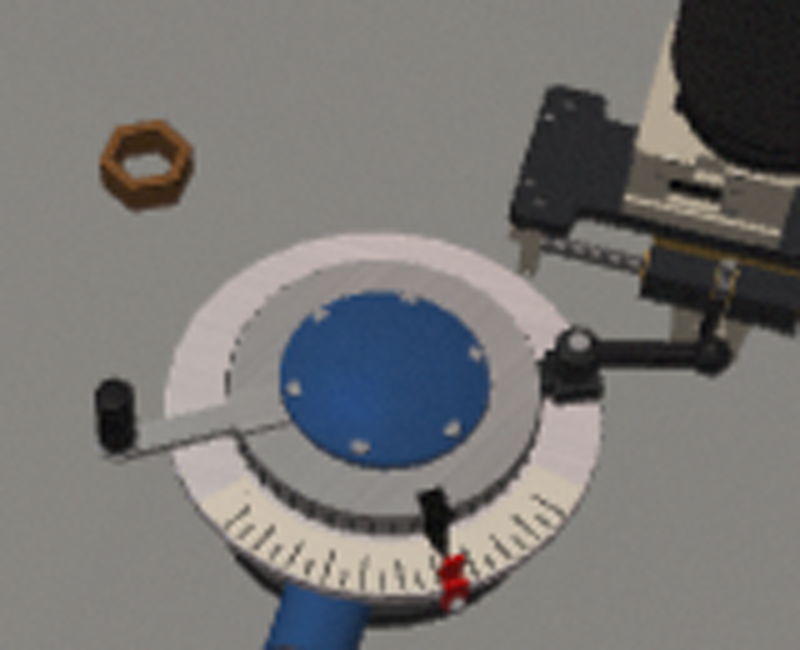

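```bash
python3 -m jog '[[[0.0025,0.0005,0,0,0,0,0],[0,0,0,0,0,0,0],[0,0,0,0,0,0,0]]]' 20
python3 - <<'E'
from h import *
f=grab_frame("scene");crop(f,215,120,375,250,5,"pics/s9.png")
pv=onz(f,(529/5+225,293/5+130),.108)
for n,uv in (("start",(600/5+225,193/5+130)),("s7",(715/5+215,336/5+120)),("s8",(712/5+215,354/5+120))): print(n,pol(onz(f,uv,.118),pv))
E
```

```text
t: 12.15
eef_pos: [0.4815, 0.1727, 0.1269]
ee_rot: [-3.134, 0.001, 1.766]
force: [-19.3, 2.4, 10.8]
width: 0.0004
start (np.float64(0.06354746794328144), np.float64(172.73189079513173))
s7 (np.float64(0.06145215874627314), np.float64(115.729943367941))
s8 (np.float64(0.060198926166815804), np.float64(105.87204426704153))
```

View pics/s9.png

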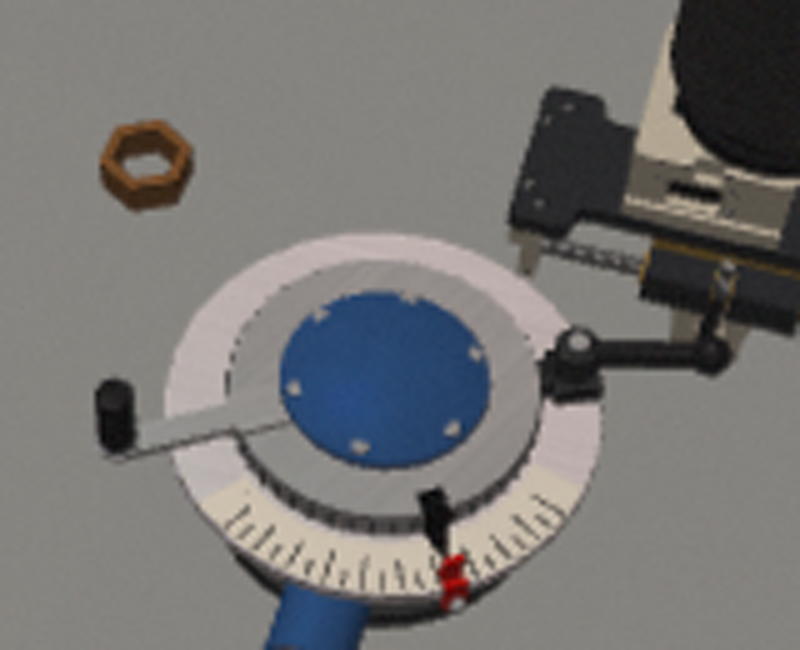

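```bash
python3 -m jog '[[[-0.005,-0.001,0,0,0,0,0],[-0.012,-0.002,0,0,0,0,0],[-0.015,-0.003,0,0,0,0,0],[0,0,0.04,0,0,0,0],[0,0,0.05,0,0,0,0],[0,0,0.04,0,0,0,0],[-0.02,0.05,0,0,0,0,0],[0,0.05,0,0,0,0,0],[0,0,0,0,0,0,0],[0,0,0,0,0,0,0]]]' 20
python3 meas.py; python3 look.py e; python3 - <<'E'
from h import *
f=grab_frame("scene");crop(f,215,120,375,250,5,"pics/s10.png")
f=grab_frame("top");cv2.imwrite("pics/t10.png",f["pixels"][:,:,::-1])
E
```

```text
t: 13.45
eef_pos: [0.433, 0.2678, 0.2573]
ee_rot: [-3.141, 0.0, 1.765]
force: [0.5, -0.6, 0.3]
width: 0.0005
flag (np.float64(188.2997542997543), np.float64(168.9103194103194)) (np.float64(0.10636502401486077), np.float64(43.65693101728922))
flag (np.float64(188.2997542997543), np.float64(168.9103194103194)) (np.float64(0.10244532784921906), np.float64(44.11781592325841))
ptr (np.float64(197.42111724984653), np.float64(176.79189686924494)) (np.float64(0.08016873342699464), np.float64(43.07041281878718))
ptr (np.float64(197.42111724984653), np.float64(176.79189686924494)) (np.float64(0.07605997524640903), np.float64(43.77530189201257))
```

View pics/s10.png

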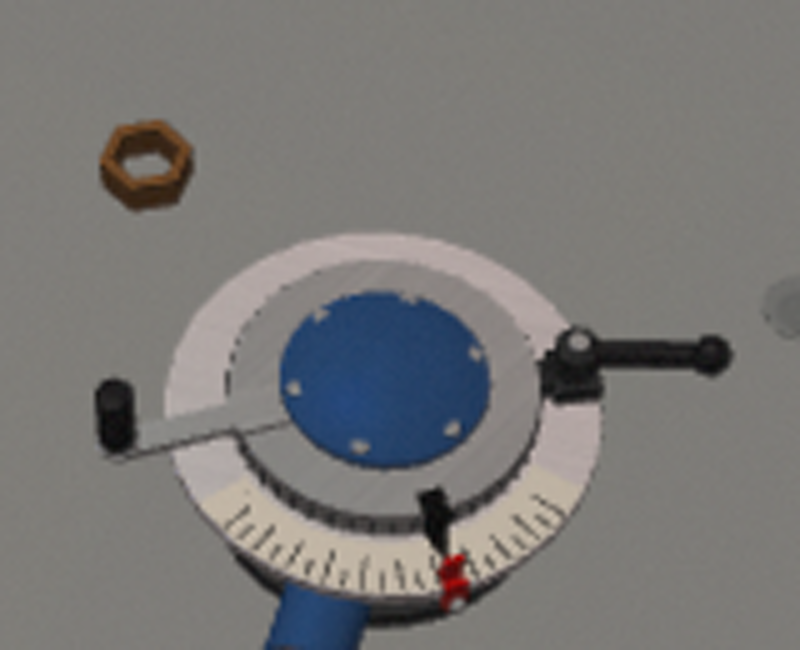

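View pics/e_280.png

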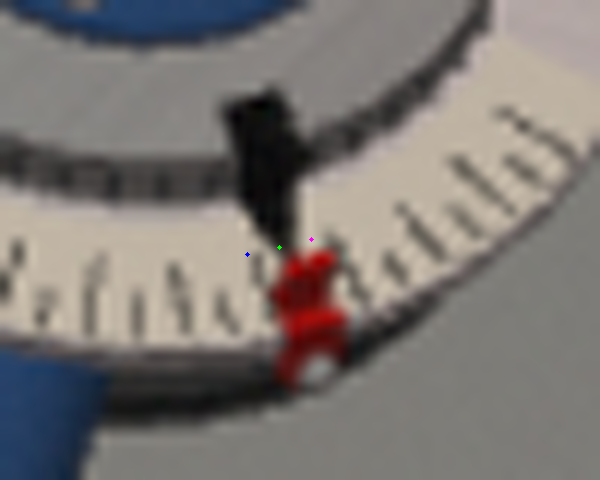

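View pics/t10.png

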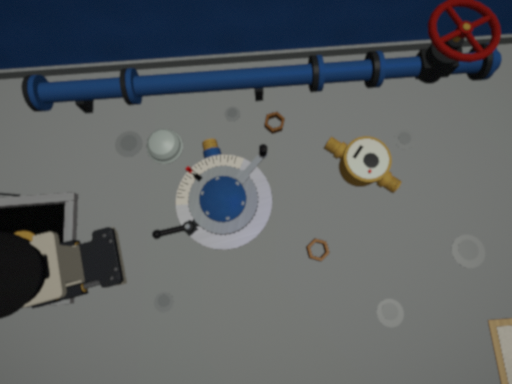

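The pictures show the pointer (top crop near 197,177) against the red flag (188,169). The clamp lever is at its stop, with the ball at (157,234) in the top view. The arm is clear, and the bystanders are at their starting pixels.

```bash
python3 -c "
from station import job_done; print(job_done())"
```

```text
the job is handed in; nothing more can be done
None
```

The pointer is set at the red flag and the clamp is locked. I handed the job in at about 13.5 s, and the hand-in reports no verdict.

- **Ring:** I pushed the lever post anticlockwise with shut fingers, in steps that got smaller near the flag. In the last top view the pointer's bearing measured about 43.1–43.8° and the flag's about 43.7–44.1°, well within the ±3° that 5 mm allows. It read the same before and after clamping.
- **Clamp:** I pushed the lever clockwise until it stopped. The reaction there rose to about 19 N with no further movement. By then it had turned about 67° (1.17 rad) from where it started, against the 1.2 rad stop.
- **End state:** The arm was backed off and clear, with about zero force. In the top view the meter, nuts and dome were in the same places as at the start.

**Checks that disagreed:**
- The scene camera reads about 3 mm too far out along the radius, and by eye it put the pointer about 1° short of the flag.
- The top-view bearing of the lever post put the pointer about 1° further on, near 45.4°.

Both are inside the tolerance.

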